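# Line up the closed-up phones and press their backs home

### The job

The phones on the cutting mat have new batteries and their back glasses are lying loose on the foam adhesive. Line the phones up side by side against the ruler as one tight, even row: each with a short end butted against the ruler's near edge, square to it, and touching its neighbours. Then lay the aluminium press bar across the middle of the whole row, parallel to the ruler, and press it down so that every back glass is fully home and the bar sits level; leave the bar lying there, and leave the other things on the desk alone.

Things in the scene. Friction and masses are not known exactly. Their poses are not given: they have to be found in the camera images.
- mat: blue-green cutting mat with a dark grid, 600 mm (x) by 900 mm (y), 3 mm thick, fixed on the table; origin under its centre. Everything in the job lies on its top, which is 3 mm above the table.
- ruler: thick aluminium ruler fixed flat on the mat (it does not move), 45 mm wide (its x), 360 mm long (its y), 8 mm high, with a low screw head (5 mm above its top) at each end; origin at the centre of its underside; its x points away from the robot's side, its place and yaw vary.
- ruler_edge (a point): middle of the ruler's long edge on the robot's side, at the mat's surface; same axes as the ruler (x square to the edge and into the ruler, y along the edge). The phones belong on its -x side.
- phone0: phone with graphite back, screen down (None if absent): metal body 124 mm long (x), 60 wide (y), 10 high, about 200 g, slides when pushed with 1 to 3 N. On it lies its back glass 122 x 58 x 3 mm, its top 16 mm above the phone's underside, 13 when home. Origin: centre of the phone's underside. Lens dots near the +x end; which end points where does not matter.
- back0 (a joint): how far the graphite back glass has been pressed down, in m: 0 = standing 3 mm proud on its foam adhesive gasket, 0.003 = fully home. It goes down level; it takes about 6 N on this glass, and stays where it was pressed. None if the phone is absent.
- phone1: phone with white back, screen down (None if absent): metal body 124 mm long (x), 60 wide (y), 10 high, about 200 g, slides when pushed with 1 to 3 N. On it lies its back glass 122 x 58 x 3 mm, its top 16 mm above the phone's underside, 13 when home. Origin: centre of the phone's underside. Lens dots near the +x end; which end points where does not matter.
- back1 (a joint): how far the white back glass has been pressed down, in m: 0 = standing 3 mm proud on its foam adhesive gasket, 0.003 = fully home. It goes down level; it takes about 6 N on this glass, and stays where it was pressed. None if the phone is absent.
- phone2: phone with blue back, screen down (None if absent): metal body 124 mm long (x), 60 wide (y), 10 high, about 200 g, slides when pushed with 1 to 3 N. On it lies its back glass 122 x 58 x 3 mm, its top 16 mm above the phone's underside, 13 when home. Origin: centre of the phone's underside. Lens dots near the +x end; which end points where does not matter.
- back2 (a joint): how far the blue back glass has been pressed down, in m: 0 = standing 3 mm proud on its foam adhesive gasket, 0.003 = fully home. It goes down level; it takes about 6 N on this glass, and stays where it was pressed. None if the phone is absent.
- phone3: phone with dark red back, screen down (None if absent): metal body 124 mm long (x), 60 wide (y), 10 high, about 200 g, slides when pushed with 1 to 3 N. On it lies its back glass 122 x 58 x 3 mm, its top 16 mm above the phone's underside, 13 when home. Origin: centre of the phone's underside. Lens dots near the +x end; which end points where does not matter.
- back3 (a joint): how far the dark red back glass has been pressed down, in m: 0 = standing 3 mm proud on its foam adhesive gasket, 0.003 = fully home. It goes down level; it takes about 6 N on this glass, and stays where it was pressed. None if the phone is absent.
- bar: press bar: loose flat aluminium bar with a thin felt underside, 45 mm wide (its x), 270 mm long (its y), 12 mm thick, 0.36 kg; origin at the centre of its underside. Its own weight does not press the glass home.
- parcel: white carton 100 x 170 x 35 mm with an orange and white envelope on it, bystander; origin at the centre of its underside.
- screwdriver: red-handled screwdriver, 160 mm, lying on the mat along its x, bystander; origin beneath it.
- sucker: blue suction cup, 56 mm across, 38 mm high, bystander; origin at the centre of its underside.
Not all that is in view belongs to the job. Leave any orange look-alike of the phone3 alone.

How it is judged:
On the way, in this order (a step that is already met when the one before it is completed fails the run):
1. all phones stand in one tight row, square and butted against the ruler (angle between the x axis of each of phone0, phone1, phone2, phone3 and the x axis of ruler, either way round below 0.05 rad and angle between each of phone0, phone1, phone2, phone3's own z axis and vertical below 0.05 rad and x of phone0 in the frame of ruler_edge between -0.066 and -0.058 m and y of phone0 in the frame of ruler_edge between -0.16 and 0.16 m and linear speed of each of phone0, phone1, phone2, phone3 below 0.01 m/s and x of phone1 in the frame of ruler_edge between -0.066 and -0.058 m and y of phone1 in the frame of ruler_edge between -0.16 and 0.16 m and x of phone2 in the frame of ruler_edge between -0.066 and -0.058 m and y of phone2 in the frame of ruler_edge between -0.16 and 0.16 m and x of phone3 in the frame of ruler_edge between -0.066 and -0.058 m and y of phone3 in the frame of ruler_edge between -0.16 and 0.16 m and (horizontal distance between phone0 and phone1 below 0.065 m or horizontal distance between phone0 and phone2 below 0.065 m or horizontal distance between phone0 and phone3 below 0.065 m) and (horizontal distance between phone1 and phone0 below 0.065 m or horizontal distance between phone1 and phone2 below 0.065 m or horizontal distance between phone1 and phone3 below 0.065 m) and (horizontal distance between phone2 and phone0 below 0.065 m or horizontal distance between phone2 and phone1 below 0.065 m or horizontal distance between phone2 and phone3 below 0.065 m) and (horizontal distance between phone3 and phone0 below 0.065 m or horizontal distance between phone3 and phone1 below 0.065 m or horizontal distance between phone3 and phone2 below 0.065 m) and (horizontal distance between any of phone0, phone1 and phone2 below 0.065 m or horizontal distance between any of phone0, phone1 and phone3 below 0.065 m) and (horizontal distance between any of phone0, phone2 and phone1 below 0.065 m or horizontal distance between any of phone0, phone2 and phone3 below 0.065 m) and (horizontal distance between any of phone0, phone3 and phone1 below 0.065 m or horizontal distance between any of phone0, phone3 and phone2 below 0.065 m)), for 0.2 s.
2. the press bar lies level across the whole row and every back glass is home (angle between bar's own z axis and vertical below 0.02 rad and angle between the y axis of bar and the y axis of ruler, either way round below 0.08 rad and linear speed of bar below 0.01 m/s and z of bar in the frame of phone0 between 0.0115 and 0.015 m and x of phone0 in the frame of bar between -0.035 and 0.035 m and y of phone0 in the frame of bar between -0.12 and 0.12 m and value of joint each of back0, back1, back2, back3 above 0.0023 m and z of bar in the frame of phone1 between 0.0115 and 0.015 m and x of phone1 in the frame of bar between -0.035 and 0.035 m and y of phone1 in the frame of bar between -0.12 and 0.12 m and z of bar in the frame of phone2 between 0.0115 and 0.015 m and x of phone2 in the frame of bar between -0.035 and 0.035 m and y of phone2 in the frame of bar between -0.12 and 0.12 m and z of bar in the frame of phone3 between 0.0115 and 0.015 m and x of phone3 in the frame of bar between -0.035 and 0.035 m and y of phone3 in the frame of bar between -0.12 and 0.12 m), for 0.2 s.
At the end, for the whole second after the job is handed in: Phones: flat, square to the ruler within 0.05 rad, ends within 4 mm of its edge, gaps under 5 mm, row on the ruler; backs pressed 2.3 mm or more; bar on the backs, tilt under 0.02 rad, parallel to the ruler within 0.08 rad, within 35 mm of each phone's middle, reaching every phone; all at rest (all of step 1 and all of step 2); the robot touches nothing.
It fails at once if the parcel is moved more than 20 mm (distance of parcel from where it was at the start of the episode above 0.02 m).
It fails at once if the screwdriver is moved more than 20 mm (distance of screwdriver from where it was at the start of the episode above 0.02 m).
It fails at once if the sucker is moved more than 20 mm (distance of sucker from where it was at the start of the episode above 0.02 m).
Of phone0, phone1, phone2, phone3 only 3 to 4 are there at a start; the rules pass over those that are not, and their reading is None.
At some moment in a run one of phone0, phone1, phone2, phone3 may be knocked a few centimetres aside while the robot is not near it.
Once in a run the grip may slacken for a moment while it holds something.
It also fails if it takes over 210 s, if anything falls off the work surface, if the arm or the gripper's body presses on something with over 40 N, if the wrist force passes 120 N, or if a joint passes its speed limit or range.

### The arm

A 7-joint arm with a two-finger parallel gripper is mounted at the origin on the work surface. World frame = base frame: x ahead of the robot, y to its left, z up, the work surface at z = 0. Lengths are in m, angles in rad, forces in N, time in s.
With the tool pointing down it reaches from about 0.4 to 0.9 m from the base axis. Payload 5.5 kg.
Tool frame: the origin (TCP) lies midway between the tips of the shut fingers; the grasp point (between the pads) lies 19 mm behind it (arm.pinch_z is the z of the grasp point in the tool frame, in m); z points along the fingers, y is the line along which they close (so a half turn about z gives the same grasp; the last joint's range is limited). The gripper opens to 92 mm and grips with 3 to 60 N. Pads are 19 mm wide; open, the fingers measure 130 mm over their backs; the gripper's body (75 mm by 190 mm) begins 47 mm behind the grasp point.
Start: joints at [-1.067, 0.501, -0.427, 1.55, 0.221, 1.138, -0.21], TCP at [0.155, 0.631, 0.227] pointing down, gripper open.
Joint ranges: [-2.88, 2.88], [-0.31, 2.03], [-1.54, 1.56], [0.2, 2.42], [-1.41, 4.55], [0.19, 2.02], [-2.57, 2.57]. Speed limits (rad/s): [2.57, 2.57, 3.14, 3.14, 3.14, 3.14, 3.14].

### API

Orientations are given as [roll, pitch, yaw] about the fixed x, y, z axes, in that order (R = Rz(yaw) Ry(pitch) Rx(roll)).
In Python, from cell import arm gives the robot as it stands. Calls block until the motion is done:
- arm.goto(position, orientation): joint-space move of the TCP to a pose.
- arm.servo_line(position, max_speed=0.15, frame=None): straight line of the TCP; frame=None keeps the orientation; max_speed is the mean speed in m/s.
- arm.movej(angles): joint-space move.
- arm.gripper_to(opening): finger opening in m; the grip force is fixed at half the most; returns when the fingers have stopped.
- arm.hold(seconds).
- arm.solve_ik(position, orientation): joint angles nearest the present ones, or None.
- arm.sense(): the state.
- arm.snapshot(name): name is "side" or "top"; returns (picture, depth): 480x640x3 uint8, red, green, blue; 480x640 float32, m along the optical axis (not along the pixel's ray), 0 where there is no reading.
- arm.calibration(name): a dict with "mtx" (3x3 intrinsics, pixels), "k1" (the pictures are not rectified: a ray, as slopes to the right and down, at radius r is drawn at 1 + k1 r^2 times it, then the intrinsics apply), "cam_to_world" (4x4, takes a point from camera to world coordinates). Camera axes: x right, y down, z forward; pixel columns grow to the right and rows downward; lengths in m; the calibration is good to about 2 mm. A picture is of the moment at which its call begins. calibration takes no time and is no camera call.
A pose or a line that the arm cannot do raises arm.IKError and nothing moves.
- arm.sign_off(): hands the job in; it is judged then, once.
The state is a dict: "time_s": time; "q": joint angles; "qvel": joint speeds; "effort": joint torques, N m; "eef_pos": TCP position; "eef_rot": TCP orientation; "ft_force": force on the tool from outside, world axes, zero at the start; "moment": the same for the moment, N m; "gripper_width": finger opening in m; "finger_force": force on a finger pad.
Only numpy, scipy, OpenCV 4.12 (cv2) and the standard library are available. Lean on these libraries where they do the work, as an engineer would, in place of code of your own. Each camera call takes 0.05 s, during which the arm holds its last target. There are 200 camera calls.

## Working session

There is one attempt and no reset: what is moved stays moved. The work goes in short steps, each a Python script; the robot and the scene stay as the last script left them, time stands still between calls to the robot, and variables do not carry over. Pictures are saved under pics/ and viewed, at most 14 in all, crops included, and the job is handed in when it is done.

```bash
ls; mkdir -p pics
python3 - <<'E'
from cell import arm
import cv2,numpy as np
for n in("top","side"):
    p,d=arm.snapshot(n); cv2.imwrite(f"pics/{n}0.png",p[...,::-1]); np.savez(f"{n}0.npz",p=p,d=d)
    c=arm.calibration(n); print(n,c)
print(arm.sense(),arm.pinch_z)
E
```

```text
pics
top {'mtx': array([[584.35483709,   0.        , 316.2260492 ],
       [  0.        , 584.35483709, 236.56834469],
       [  0.        ,   0.        ,   1.        ]]), 'k1': -0.06852903040141388, 'cam_to_world': array([[-0.00532718, -0.99471911,  0.10249636,  0.33248014],
       [-0.99965462,  0.00793512,  0.02505333,  0.09829702],
       [-0.02573435, -0.1023275 , -0.99441783,  1.42241377],
       [ 0.        ,  0.        ,  0.        ,  1.        ]])}
side {'mtx': array([[480.57831056,   0.        , 320.2500557 ],
       [  0.        , 480.57831056, 241.63627558],
       [  0.        ,   0.        ,   1.        ]]), 'k1': -0.08785088910504618, 'cam_to_world': array([[ 0.81304936, -0.4223774 ,  0.40068451,  0.04297468],
       [-0.58218394, -0.58565412,  0.56397793, -0.56017677],
       [-0.003549  , -0.69181398, -0.72206705,  0.89604566],
       [ 0.        ,  0.        ,  0.        ,  1.        ]])}
{'time_s': 0.1, 'q': array([-1.06678967,  0.50182373, -0.42678109,  1.55133351,  0.22078504,
        1.13830324, -0.21029429]), 'qvel': array([-0.00169171, -0.00047603, -0.00028516, -0.00160172,  0.00121751,
       -0.00118424, -0.00125803]), 'effort': array([-1.12215383e-02, -5.67871571e+01, -5.83887219e+00, -2.79917157e+01,
       -6.90830033e-02,  2.39582558e-02,  6.57730220e-05]), 'eef_pos': array([0.15491151, 0.63061496, 0.22574104]), 'eef_rot': array([-3.13977491e+00, -8.09765782e-05,  2.90080815e+00]), 'ft_force': array([0.46776004, 0.36396317, 0.45587601]), 'moment': array([0.00523786, 0.0837828 , 0.00483304]), 'finger_force': 0.0, 'gripper_width': 0.0918520361561324} -0.0188
```

View pics/top0.png

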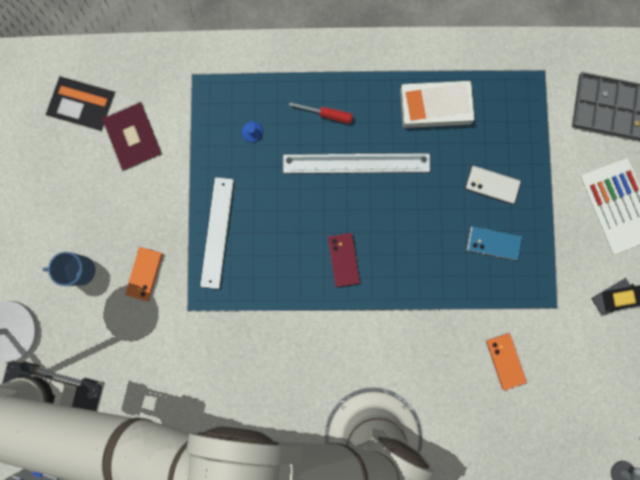

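View pics/side0.png

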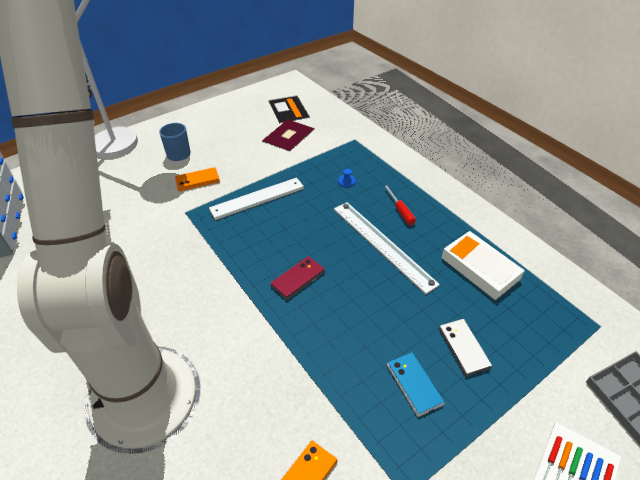

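The top view shows three phones on the mat: white (493,184), blue (494,243) and dark red (344,260). There is no graphite phone. The ruler is at (356,163) and the bar at (217,233). Possible confusions:
- **Phones:** orange look-alikes at (145,273) and (506,361), the maroon notebook at (132,136) and the black gadget at (617,297). All of these are off the mat.
- **Bar:** the ruler (356,163), which has a scale and screws, and the white carton (437,104).

I choose the white, blue and red phones on the mat and the plain bar at (217,233).

```bash
cat > h.py <<'E'
from cell import arm
import cv2, numpy as np
def ray(n,uv,z):
    c=arm.calibration(n); T=c["cam_to_world"]
    p=cv2.undistortPoints(np.float64(uv).reshape(-1,1,2),c["mtx"],np.array([c["k1"],0,0,0.]))[:,0]
    d=np.c_[p,np.ones(len(p))]@T[:3,:3].T; o=T[:3,3]
    return (o+d*((z-o[2])/d[:,2])[:,None])[:,:2]
def blobs(p):
    p=cv2.resize(p,None,fx=4,fy=4,interpolation=cv2.INTER_CUBIC)
    hsv=cv2.cvtColor(p,cv2.COLOR_RGB2HSV); H,S,V=map(np.int32,cv2.split(hsv)); R,G,B=map(np.int32,cv2.split(p))
    return {"white":(S<60)&(V>125),"blue":(H>92)&(H<112)&(B>132)&(S>90),"red":(R>70)&(R>G+35)&(R>B+12)}
def rects(p,roi=(188,70,556,311)):
    """every elongated blob on the mat: colour -> list of (centre, yaw of long axis, length, width) in world"""
    out={}
    poly=np.array([[193,74],[545,72],[555,307],[190,308]])*4
    m0=np.zeros((1920,2560),np.uint8); cv2.fillPoly(m0,[poly.astype(np.int32)],1)
    for k,m in blobs(p).items():
        m=cv2.morphologyEx((m.astype(np.uint8)&m0),cv2.MORPH_OPEN,np.ones((5,5)))
        for c in cv2.findContours(m,cv2.RETR_EXTERNAL,cv2.CHAIN_APPROX_NONE)[0]:
            if cv2.contourArea(c)<16*500: continue
            w=ray("top",(cv2.convexHull(c)[:,0]+.5)/4-.5,0.016)*1000
            (x,y),(a,b),t=cv2.minAreaRect(w.astype(np.float32))
            t=np.radians(t if a>b else t+90); t=(t+np.pi/2)%np.pi-np.pi/2
            out.setdefault(k,[]).append((round(x/1e3,4),round(y/1e3,4),round(t,3),round(max(a,b)),round(min(a,b))))
    return out
def look(tag=None):
    p,_=arm.snapshot("top")
    if tag: cv2.imwrite(f"pics/{tag}.png",p[...,::-1])
    return p,rects(p)
E
python3 - <<'E'
from h import *
p=np.load("top0.npz")["p"]
for k,v in rects(p).items():
    for r in v: print(k,r)
c=p[70:312,185:560][...,::-1]; cv2.imwrite("pics/crop1.png",cv2.resize(c,None,fx=2.1,fy=2.1,interpolation=cv2.INTER_CUBIC))
E
```

```text
white (0.4905, 0.3774, np.float64(-0.121), 274, 49)
white (0.6034, -0.2984, np.float64(1.25), 125, 62)
white (0.6589, 0.0353, np.float64(1.566), 363, 49)
white (0.8112, -0.1679, np.float64(-1.528), 179, 107)
blue (0.459, -0.2973, np.float64(1.362), 120, 58)
red (0.4216, 0.0686, np.float64(0.147), 122, 58)
```

View pics/crop1.png

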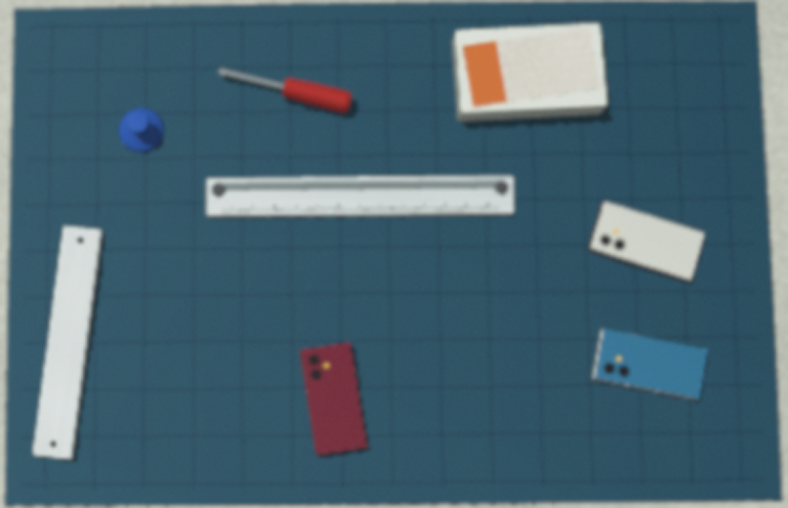

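The crop agrees with my choice. The white phone has its lens dots at the left, the blue one has a sunlit left end, and the red one is upright. The ruler shows its screws and scale, and the bar is plain. I'll start with the red phone, at the left end of the row.

```bash
cat >> h.py <<'E'
PI=np.pi; EDGE=(0.6375,0.035); RY=-0.005; ZG=0.007
def R(psi): return [PI,0,psi]
def wrap(a): return (a+PI)%(2*PI)-PI
def fx(): return arm.sense()["ft_force"]
def step_push(d,dist,thr,step=0.0015,speed=0.03):
    """push along the unit direction d until the force against it grows by thr; returns distance, force"""
    arm.hold(.2); f0=fx(); p0=arm.sense()["eef_pos"].copy(); s=0; d=np.array([*d,0]); f=0
    while s<dist:
        s+=step; arm.servo_line(list(p0+d*s),max_speed=speed); f=-(fx()-f0)@d
        if f>thr: break
    return round(s,4),round(float(f),1)
def pick(x,y,psi,z=ZG,up=0.06):
    arm.gripper_to(.092); arm.goto([x,y,0.10],R(psi)); arm.servo_line([x,y,z],max_speed=.1)
    arm.gripper_to(0.0); arm.hold(.1); w=arm.sense()["gripper_width"]
    arm.servo_line([x,y,z+up],max_speed=.15); return w
def place(y_rel,psi,z=ZG):
    c,s=np.cos(RY),np.sin(RY); X=-0.062-0.010
    x,y=EDGE[0]+c*X-s*y_rel,EDGE[1]+s*X+c*y_rel
    arm.goto([x,y,z+.05],R(psi)); print("w carried",arm.sense()["gripper_width"])
    arm.servo_line([x,y,z+.0005],max_speed=.1)
    r=step_push((c,s),.022,6); w=arm.sense()["gripper_width"]
    arm.gripper_to(.092); p=arm.sense()["eef_pos"]; arm.servo_line([p[0],p[1],.11]); print("butt",r,p,"w",w)
def feas(x,y,yaw):
    """(grasp, place) yaw pairs that are both reachable, nearest wrist first"""
    o=[]
    for k in(0,PI,-PI):
        a=wrap(yaw+k); b=wrap(RY+k) 
        for bb in(b,wrap(b+PI)):
            q=arm.solve_ik([x,y,.1],R(a)); q2=arm.solve_ik([EDGE[0]-.07,EDGE[1],.05],R(bb))
            if abs(wrap(bb-a))<1.7: o.append((round(a,3),round(bb,3),None if q is None else q.round(2)[-1],None if q2 is None else q2.round(2)[-1]))
    return o
E
python3 - <<'E'
from h import *
for r in [(.4216,.0686,.147),(.6034,-.2984,1.25),(.459,-.2973,1.362)]: print(feas(*r))
a=wrap(.147+PI)
print("w",pick(.4216,.0686,a)); place(.060,wrap(RY+PI))
print(look("a1")[1],arm.sense()["time_s"])
E
```

```text
[(0.147, -0.005, np.float64(-1.51), np.float64(-1.48)), (-2.995, 3.137, np.float64(1.43), np.float64(1.34)), (-2.995, 3.137, np.float64(1.43), np.float64(1.34))]
[(1.25, -0.005, np.float64(0.46), np.float64(-1.48)), (-1.892, 3.137, np.float64(-2.26), np.float64(1.34)), (-1.892, 3.137, np.float64(-2.26), np.float64(1.34))]
[(1.362, -0.005, np.float64(0.89), np.float64(-1.48)), (-1.78, 3.137, np.float64(-1.94), np.float64(1.34)), (-1.78, 3.137, np.float64(-1.94), np.float64(1.34))]
w 0.05958697656603548
w carried 0.05925518352104342
butt (0.0165, 9.4) [0.58231655 0.09531816 0.0074642 ] w 0.059331768545858275
{'white': [(0.359, -0.0381, np.float64(1.564), 169, 105), (0.4905, 0.3774, np.float64(-0.121), 274, 49), (0.6033, -0.2983, np.float64(1.248), 125, 61), (0.6035, -0.0179, np.float64(0.31), 405, 289), (0.8112, -0.1679, np.float64(-1.525), 178, 106)], 'blue': [(0.4591, -0.2972, np.float64(1.371), 120, 57)]} 10.775
```

```bash
sed -i 's/arm.gripper_to(.092); p=arm/arm.gripper_to(.076); p=arm/' h.py
python3 - <<'E'
from h import *
print("w",pick(.6034,-.2984,1.25)); print(look("a2")[1]); place(-.035,RY)
print(arm.sense()["time_s"])
E
```

```text
w 0.059477892956331505
{'white': [(0.4123, -0.266, np.float64(1.562), 292, 214), (0.4906, 0.3774, np.float64(-0.121), 274, 49), (0.659, 0.0355, np.float64(1.569), 362, 49), (0.6367, -0.3857, np.float64(-0.188), 290, 148), (0.8112, -0.168, np.float64(-1.525), 179, 106)], 'red': [(0.575, 0.096, np.float64(-0.003), 119, 59)]}
w carried 0.05927423749908892
butt (0.015, 9.3) [5.80624668e-01 2.22935242e-04 7.36431886e-03] w 0.059335221090746675
20.8917
```

View pics/a2.png

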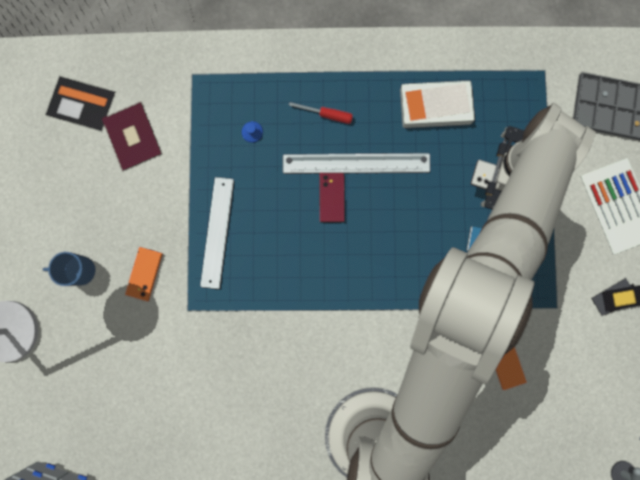

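The red phone is butted at (332,197). The arm hides the blue one at (475,240), so I'll check that and then fetch it.

Run:
```python
from h import *
r=look()[1].get("blue"); print(r)
b=[v for v in (r or []) if v[3]>112 and v[4]>52]
assert b
x,y,t=b[0][:3]
print("w",pick(x,y,t)); print({k:v for k,v in look("a3")[1].items()}); place(-.110,RY)
print(arm.sense()["time_s"])
```

```text
[(0.4591, -0.2973, np.float64(1.364), 121, 58)]
w 0.059484721296126614
{'white': [(0.3267, -0.3515, np.float64(1.566), 151, 44), (0.4405, -0.3721, np.float64(-0.002), 239, 130), (0.4906, 0.3774, np.float64(-0.121), 274, 49), (0.5987, 0.0356, np.float64(1.566), 363, 169), (0.8111, -0.1679, np.float64(-1.528), 179, 107)], 'red': [(0.575, 0.096, np.float64(-0.003), 119, 59)]}
w carried 0.05957207497227608
butt (0.015, 8.2) [ 0.58035344 -0.07736394  0.00783731] w 0.05940963538033146
31.5083
```

```bash
cat >> h.py <<'E'
def row(tag=None):
    """phones by colour near the ruler: the white one cut off at the ruler's edge"""
    p,_=arm.snapshot("top")
    if tag: cv2.imwrite(f"pics/{tag}.png",p[...,::-1])
    p=p.copy(); p[:175]=(30,80,105)
    return rects(p)
E
python3 - <<'E'
from h import *
c,s=np.cos(RY),np.sin(RY)
arm.gripper_to(.06); psi=RY+PI/2; x=.5745
arm.goto([x,-.16,.10],R(psi)); arm.servo_line([x,-.16,.008])
print(row("a4"))
f0=fx(); 
for y in np.arange(-.12,-.0585,.004):
    arm.servo_line([x-s*0,float(y),.008],max_speed=.05); print(round(y,3),(fx()-f0).round(1)[:2])
    if -(fx()-f0)[1]>14: break
arm.servo_line([x,float(y)-.01,.008]); arm.servo_line([x,-.16,.10]); arm.goto([.5,-.32,.2],R(psi))
print(row("a5"),arm.sense()["time_s"])
E
```

```text
{'white': [(0.4055, -0.1322, np.float64(1.564), 247, 199), (0.4906, 0.3774, np.float64(-0.121), 274, 49), (0.5626, -0.2088, np.float64(-0.192), 153, 132), (0.5714, 0.006, np.float64(-0.004), 115, 62)], 'blue': [(0.5716, -0.0727, np.float64(-0.024), 113, 58)], 'red': [(0.5722, 0.0958, np.float64(-0.003), 114, 58)]}
-0.12 [-0.9 -0.9]
-0.116 [-1.1 -0.2]
-0.112 [-0.6  0.3]
-0.108 [-1.1 -0.9]
-0.104 [-1.3 -0.1]
-0.1 [ 0.2 -0.2]
-0.096 [-0.9 -0.5]
-0.092 [-1.4 -1.5]
-0.088 [-2.1 -2.2]
-0.084 [-1.3 -1.8]
-0.08 [-1.4 -2. ]
-0.076 [-1.5 -1.5]
-0.072 [-1.6 -1.2]
-0.068 [-1.1 -1. ]
-0.064 [-1.4 -2.9]
-0.06 [-1. -4.]
{'white': [(0.4256, -0.3885, np.float64(-0.07), 239, 113), (0.4905, 0.3774, np.float64(-0.121), 274, 49), (0.5717, 0.0429, np.float64(-0.009), 115, 63)], 'blue': [(0.5717, -0.0181, np.float64(-0.015), 114, 57)], 'red': [(0.5723, 0.1025, np.float64(-0.006), 114, 56)]} 41.0
```

View pics/a5.png

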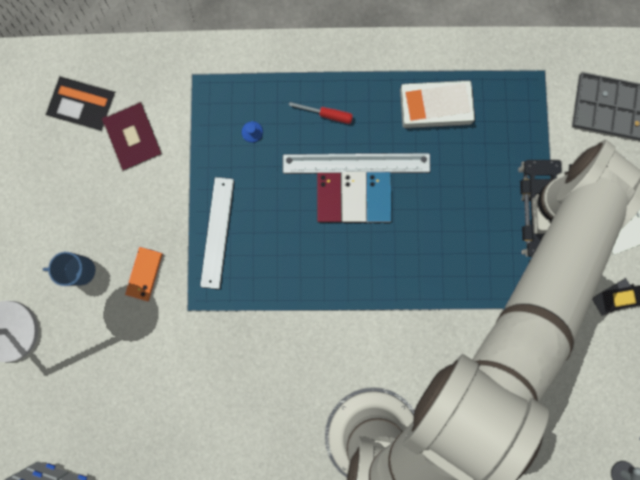

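The picture shows a tight row from (317,172) to (391,222), butted against the ruler. I'll nudge the near ends home and then fetch the bar.

Run:
```python
from h import *
c,s=np.cos(RY),np.sin(RY); yc=.042
for w in(.088,0.0):
    arm.gripper_to(w); arm.goto([.47,yc,.08],R(RY)); arm.servo_line([.47,yc,.008]); print("push",w,step_push((c,s),.045,8 if w else 6,step=.0015,speed=.06),arm.sense()["eef_pos"].round(4))
    p=arm.sense()["eef_pos"]; arm.servo_line([p[0]-.012,p[1],.008]); arm.servo_line([p[0]-.012,p[1],.08])
arm.gripper_to(.09)
arm.goto([.4905,.3774,.10],R(wrap(-.121+PI))); print(row("a6"),arm.sense()["time_s"], arm.sense()["q"].round(2))
```

```text
push 0.088 (0.036, 10.0) [0.5031 0.042  0.0083]
push 0.0 (0.0345, 8.0) [0.503  0.042  0.0085]
{'white': [(0.3342, 0.2858, np.float64(-1.569), 140, 54), (0.4324, 0.4113, np.float64(0.701), 264, 150), (0.5823, 0.3717, np.float64(-0.125), 91, 60), (0.5717, 0.0429, np.float64(-0.009), 115, 63)], 'blue': [(0.5717, -0.0181, np.float64(-0.015), 114, 57)], 'red': [(0.572, 0.1025, np.float64(-0.006), 114, 56)]} 63.5167 [-0.58  0.56 -0.15  1.74  0.11  0.85  0.66]
```

Run:
```python
from h import *
print("w",pick(.4905,.3774,wrap(-.121+PI),z=.007,up=.07))
T=[.575,.042]; psi=RY+PI/2
arm.goto([T[0],T[1]+.15,.08],R(psi)); print(arm.sense()["gripper_width"]); 
arm.goto([*T,.08],R(psi)); print(arm.sense()["gripper_width"]); 
p,d=arm.snapshot("side"); cv2.imwrite("pics/s1.png",p[...,::-1]); print(arm.sense()["time_s"])
```

```text
w 0.044766749188171424
0.04452388003765545
0.044516058235305966
68.2
```

View pics/s1.png

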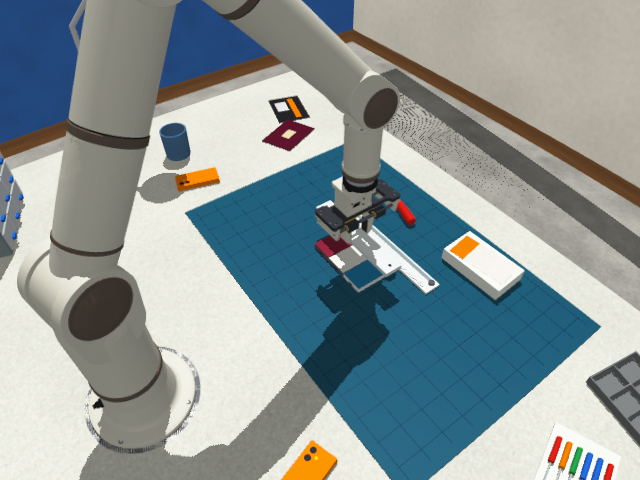

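The bar is held level above the row, with its right end near (390,268), and the row under it is intact. I'll lower it and look again.

Run:
```python
from h import *
T=[.575,.042]; psi=RY+PI/2
arm.servo_line([*T,.0235],max_speed=.06); print(fx().round(1),arm.sense()["eef_pos"].round(4),arm.sense()["gripper_width"])
arm.gripper_to(.068); arm.hold(.2); arm.servo_line([*T,.12]); arm.goto([.5,-.32,.2],R(psi))
p,_=arm.snapshot("top"); cv2.imwrite("pics/a7.png",cv2.resize(p[120:300,180:460],None,fx=2.5,fy=2.5)[...,::-1])
print(rects(p),arm.sense()["time_s"])
```

```text
[-0.4 -0.4 -2.9] [0.5755 0.042  0.0239] 0.04455283773149247
{'white': [(0.3929, -0.3912, np.float64(-0.011), 177, 93), (0.5991, 0.0359, np.float64(1.562), 363, 170), (0.8111, -0.1679, np.float64(-1.528), 179, 107)]} 72.35
```

View pics/a7.png

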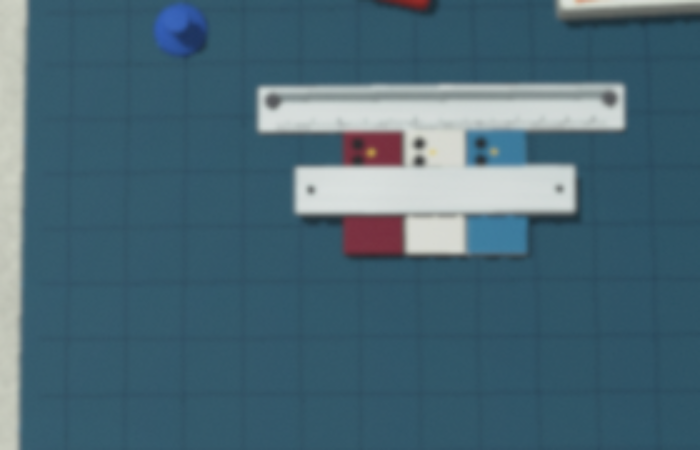

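The bar lies square across the row, from (295,190) to (577,190) in the crop, centred over all three phones. Next I press it with the fingers spread along it.

Run:
```python
from h import *
arm.gripper_to(.088); x,y=.575,.042
arm.goto([x,y,.08],R(RY)); arm.servo_line([x,y,.034]); arm.hold(.3); f0=fx()
z=.034
while z>.016:
    z-=.001; arm.servo_line([x,y,z],max_speed=.02); arm.hold(.05); s=arm.sense(); f=(s["ft_force"]-f0)
    print(round(z,4),s["eef_pos"][2].round(4),f.round(1),s["moment"].round(2))
    if f[2]>45: break
arm.servo_line([x,y,.1],max_speed=.05); arm.goto([.5,-.32,.2],R(RY+PI/2))
p,d=arm.snapshot("top"); cv2.imwrite("pics/a8.png",cv2.resize(p[120:300,180:460],None,fx=2.5,fy=2.5)[...,::-1])
p,d=arm.snapshot("side"); cv2.imwrite("pics/s2.png",cv2.resize(p[180:330,220:460],None,fx=3.3,fy=3.3,interpolation=2)[...,::-1])
print(arm.sense()["time_s"])
```

```text
0.033 0.033 [-0.1 -0.8  0.8] [-0.05  0.1   0.02]
0.032 0.0319 [0.1 0.3 0.6] [-0.07  0.17  0.03]
0.031 0.0309 [-0.5 -0.6  0.5] [-0.08  0.17  0.04]
0.03 0.0304 [-2.1 -1.4  5.5] [-0.08  0.51 -0.03]
0.029 0.0297 [-3.  -0.6  8.5] [-0.17  0.78  0.02]
0.028 0.0289 [-2.9 -0.9 10.4] [-0.03  0.84 -0.01]
0.027 0.0281 [-4.3 -0.  13.7] [-0.19  1.1  -0.04]
0.026 0.0279 [-6.1  0.4 20.3] [-0.25  1.6   0.01]
0.025 0.0277 [-8.4 -0.4 27.6] [-0.24  2.26 -0.06]
0.024 0.0275 [-12.2  -0.3  34.9] [-0.4   2.83 -0.02]
0.023 0.0273 [-14.4  -0.1  42.7] [-0.45  3.46  0.02]
0.022 0.0271 [-17.4   0.2  50.2] [-0.51  4.01  0.02]
82.6
```

View pics/a8.png

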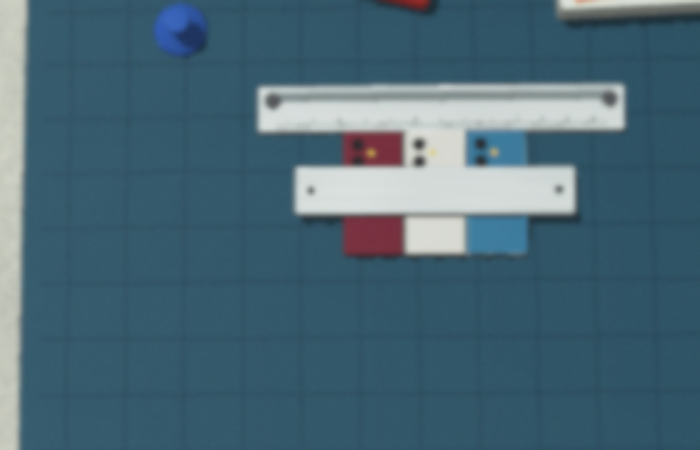

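View pics/s2.png

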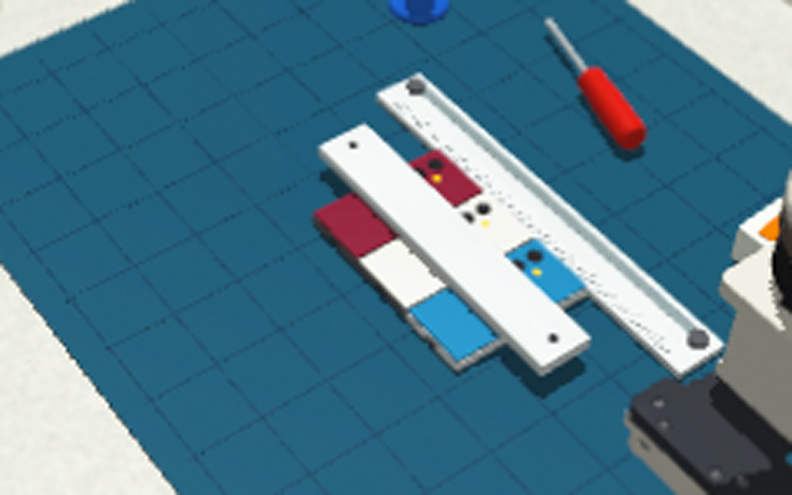

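Run:
```python
from h import *
d=np.median([arm.snapshot("top")[1] for _ in range(9)],0); c=arm.calibration("top"); T=c["cam_to_world"]
u,v=np.meshgrid(np.arange(640.),np.arange(480.)); n=cv2.undistortPoints(np.stack([u,v],-1).reshape(-1,1,2),c["mtx"],np.array([c["k1"],0,0,0.]))[:,0].reshape(480,640,2)
P=(np.dstack([n,np.ones((480,640))])*d[...,None])@T[:3,:3].T+T[:3,3]
def m(x,y,a,b): 
    k=(abs(P[...,0]-x)<a)&(abs(P[...,1]-y)<b)&(d>0); return round(float(np.median(P[...,2][k]))*1e3,1),k.sum()
for y in(.1025,.0425,-.018): print("glass",y,m(.53,y,.012,.022),m(.613,y,.01,.022))
print("bar",[m(.575,y,.014,.02) for y in(.15,.1,.042,-.018,-.07)],"ruler",m(.66,.15,.01,.03),"mat",m(.45,.1,.02,.05),m(.55,.2,.02,.02),m(.5,-.1,.02,.03))
```

```text
glass 0.1025 (15.2, np.int64(173)) (15.2, np.int64(144))
glass 0.0425 (15.0, np.int64(177)) (15.0, np.int64(146))
glass -0.018 (15.3, np.int64(180)) (15.2, np.int64(145))
bar [(27.4, np.int64(187)), (27.1, np.int64(187)), (27.2, np.int64(201)), (27.1, np.int64(198)), (26.8, np.int64(190))] ruler (10.7, np.int64(193)) mat (2.5, np.int64(667)) (2.4, np.int64(264)) (2.5, np.int64(403))
```

The depth readings put all three glasses at 13 mm over the mat, so they are home. The bar is level and the robot is clear.

```bash
python3 -c "
from cell import arm
print(arm.sign_off(),arm.sense()['time_s'])"
```

```text
the job is handed in; nothing more can be done
the job is handed in; nothing more can be done
```

I handed the job in at about 84 s of robot time; the verdict was not shown. My last checks had the red, white and blue phones (no graphite one present) in a tight row against the ruler, all back glasses home, the bar level across them, and nothing else moved.

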